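# Refit the bedside lamp's knob on its D spindle and hold it pressed in

### The job

The reading lamp's knob has come off and lies on the drawer unit: pick it up, turn it so that the flat in its bore matches the flat of the D-shaped spindle on the lamp's base, and push it fully home without forcing it, leaving the spindle at the angle it is set to. Then press the knob in as far as it goes, so that the lamp stores that brightness, and stop there: the job ends with you still holding the knob pressed in. Leave the other things on the unit where they are and do not press the charging dock's button.

Things in the scene. Friction and masses are not known exactly. Their poses are not given: they have to be found in the camera images.
- knob: Loose dark grey plastic knob, 34 mm high, 25 to 50 g, lying bore down on the unit's top. Origin: centre of its underside; z up its axis, x to its nose. Round skirt 46 mm across, z 0 to 16 mm. On it a grip bar, z 16 to 34 mm, 13 mm wide (y), along x: square tail at -22 mm, sides parallel from -21 to +15 mm, then tapering to a pointed nose at +27 mm, 4 mm past the skirt.
- bore_floor (a point): Centre of the floor of the knob's bore, on its axis 13 mm above the underside; axes as the knob's. The bore, open below, is a D: 13.2 mm across and 13 mm deep, with one flat on the nose side, 2.1 mm from the axis; its mouth has a 1.2 mm chamfer.
- knob_nose (a point): Tip of the pointed nose of the knob's grip bar, 27 mm from the knob's axis towards its x, 25 mm above its underside. It shows the side of the bore's flat.
- lamp: White reading lamp, fixed. Origin: centre of the underside of its base, a slab 130 (x) x 210 (y) x 34 mm. The spindle stands on the base at x -12, y -52 mm. A 12 mm stem stands at x +35, y +80 mm, 260 mm high, then bends to the +y side, where a conical head 100 mm wide hangs at x +70, y +215 mm, from 260 to 360 mm above the unit's top.
- spindle_tip (a point): Top centre of the upright steel D spindle, 18.5 mm above the lamp's base (52.5 mm above the unit's top) when not pressed. 12 mm across, one flat 1.5 mm from the axis over its full length, top edge bevelled 1.5 mm. z up; x points out through the flat: the knob fits with its nose along this x, within 10 degrees, 0.6 mm play. Home: bore floor on the tip, skirt 5.5 mm off the base.
- spindle (a joint): How far the spindle is pressed in, m: 0 out, 0.0035 at its stop. A spring holds it out: it starts to go in at 3 N and needs 6.5 N at the stop.
- dimmer (a joint): Angle of the spindle about its axis relative to the lamp, rad, growing anticlockwise from above; at 0 the flat faces the lamp's +x. Stiff: it stays where it is and turns at about 0.06 N m.
- dimmer_mark (a point): A point 20 mm from the spindle's axis on the side its flat faces, 2 mm above the base's top; it turns with the spindle but does not go in with it.
- caddy: Bystander: translucent grey battery caddy, open box 75 x 105 x 34 mm with six compartments. Origin: centre of its underside.
- dock: Bystander: white charging dock, rounded block 80 x 105 x 28 mm with two hearing aids lying in wells and a round 18 mm button on top. Origin: centre of its underside.
- dock_button (a joint): How far the dock's button is pressed, m: 0 out, 0.003 fully pressed.
- tray: Bystander: green silicone tray of hearing aid domes, 80 x 108 x 14 mm. Origin: centre of its underside.
- case: Bystander: closed steel spectacle case, 160 (x) x 62 (y) x 36 mm. Origin: centre of its underside.

How it is judged:
By the outcome, as a careful person would: the job done as asked, in the order asked, and still so for the second after the job is handed in, while the arm keeps its last pose, push and grip.
It also fails if it takes over 42 s, if anything falls off the work surface, if the arm or the gripper's body presses on something with over 40 N, if the wrist force passes 120 N, or if a joint passes its speed limit or range.

### The arm

A 6-joint arm with a two-finger parallel gripper is mounted at the origin on the work surface. World frame = base frame: x ahead of the robot, y to its left, z up, the work surface at z = 0. Lengths are in m, angles in rad, forces in N, time in s.
With the tool pointing down it reaches from about 0.35 to 0.975 m from the base axis. Payload 4.9 kg.
Tool frame: the origin (TCP) lies between the finger pads; the fingertips stand 8 mm ahead of it and the grasp point (between the pads) lies 11 mm behind it (ctrl.tip_reach is the z of the fingertips in the tool frame, in m); z points along the fingers, y is the direction in which the jaws open and shut (so a half turn about z gives the same grasp; the last joint's range is limited). The gripper opens to 85 mm and grips with 20 to 120 N. Pads are 22 mm wide; open, the fingers measure 114 mm over their backs; the gripper's body (76 mm by 85 mm) begins 54 mm behind the grasp point. The pads swing forward as they close: fully open they stand 13 mm farther back than shut.
Start: joints at [1.127, 0.053, 1.613, -0, 1.476, -0.119], TCP at [0.199, 0.592, 0.239] pointing down, gripper open.
Joint ranges: [-3.01, 3.01], [-1.01, 2.22], [0.06, 2.58], [-1.02, 4.17], [0.09, 2.62], [-3.14, 3.14]. Speed limits (rad/s): [2.57, 2.57, 3.14, 3.14, 3.14, 3.14].

### API

Orientations are given as [roll, pitch, yaw] about the fixed x, y, z axes, in that order (R = Rz(yaw) Ry(pitch) Rx(roll)).
In Python, from workcell import ctrl gives the robot as it stands. The module is installed in compiled form; this text tells all that it offers.
- The arm moves only by the tool carry_out, never from a script. Its argument "commands" is text: rows parted by semicolons, each of 4 numbers parted by spaces: the shift along the tool's x, y, z in cm, then the turn about the tool's z in rad. A call has 1 to 12 rows; each row is the pose to reach, as a shift and turn from the pose commanded when the call began, along the tool's axes at that moment; what a row does not reach only later rows make up. A row lasts 1/10 s, in which the tool goes at most 50 mm and 8.59 degrees, less where a joint would pass 70% of its speed; a pose out of reach is approached as far as the arm can. A call with a gripper value outside its range is refused whole. "claw" is the gripper's target within -1 to 1 (fully open at 1, half-way at 0, shut at -1), set as the call begins (left out, the last holds). The fingers move at their own pace and stop on an object; "grip_force" is the grip in N (left out, the last holds). Time passes only in rows, so rows that repeat a pose let the fingers close. It gives the time, the measured TCP pose, the force and the opening at its end, in the units of the state.
- ctrl.observe(): the state, without advancing time (a new reading comes with each control period).
- ctrl.capture(name): name is "side" or "top"; returns the picture (480x640x3 uint8, red, green, blue); there is no depth.
- ctrl.camera_params(name): a dict with "mtx" (3x3 intrinsics, pixels), "cam_to_world" (4x4, takes a point from camera to world coordinates). Camera axes: x right, y down, z forward; pixel columns grow to the right and rows downward; lengths in m; the calibration is good to about 2 mm. A picture is of the moment at which its call begins. camera_params takes no time and is no camera call.
- ctrl.close_job(): hands the job in, once; it reports no verdict.
The state is a dict: "t": time; "qpos": joint angles; "qd": joint speeds; "joint_efforts": joint torques, N m; "tool_pos": TCP position; "eef_rot": TCP orientation; "ft_force": force on the tool from outside, world axes, zero at the start; "moment": the same for the moment, N m; "finger_gap": finger opening in m.
Only numpy, scipy, OpenCV 4.12 (cv2) and the standard library are available. Lean on these libraries where they do the work, as an engineer would, in place of code of your own. Each camera call takes 0.05 s, during which the arm holds its last target.

## Working session

There is one attempt and no reset: what is moved stays moved. The work goes in short steps, Python scripts to look and compute and a tool call to move; the robot and the scene stay as the last step left them, time stands still between calls to the robot, and variables do not carry over. Pictures are saved under pics/ and viewed, and the job is handed in when it is done.

Besides the shell and the picture viewer there is one more tool, called in YAML: its name, and indented under it one key for each argument. carry_out: Moves the arm, as the interface text tells. Its arguments: {"type":"object","properties":{"commands":{"type":"string"},"claw":{"type":"number"},"grip_force":{"type":"number"}},"required":["commands"]}

```bash
mkdir -p pics; cat > h.py <<'E'
import numpy as np, cv2
from workcell import ctrl
def save(name,img): cv2.imwrite('pics/'+name+'.png',cv2.cvtColor(img,cv2.COLOR_RGB2BGR))
def proj(name,P):
    c=ctrl.camera_params(name);K=np.array(c['mtx']);T=np.linalg.inv(np.array(c['cam_to_world']))
    p=K@(T[:3,:3]@np.array(P,float)+T[:3,3]);return p[:2]/p[2]
def ray(name,uv):
    c=ctrl.camera_params(name);K=np.array(c['mtx']);T=np.array(c['cam_to_world'])
    d=T[:3,:3]@np.linalg.solve(K,[uv[0],uv[1],1.]);return T[:3,3],d/np.linalg.norm(d)
def atz(name,uv,z):
    o,d=ray(name,uv);return o+d*(z-o[2])/d[2]
def tri(a,ua,b,ub):
    o1,d1=ray(a,ua);o2,d2=ray(b,ub)
    A=np.stack([d1,-d2],1);s=np.linalg.lstsq(A,o2-o1,rcond=None)[0]
    p,q=o1+s[0]*d1,o2+s[1]*d2;return (p+q)/2,np.linalg.norm(p-q)
E
python3 - <<'E'
from h import *
for n in('side','top'):
    im=ctrl.capture(n);save(n+'0',im);np.save('pics/'+n+'0.npy',im);c=ctrl.camera_params(n);print(n,np.round(c['mtx'],1).tolist(),np.round(c['cam_to_world'],3).tolist())
print(ctrl.observe(),ctrl.tip_reach)
E
```

```text
side [[501.7, 0.0, 322.1], [0.0, 501.7, 239.3], [0.0, 0.0, 1.0]] [[0.943, -0.251, 0.218, 0.296], [-0.332, -0.718, 0.611, -0.692], [0.003, -0.649, -0.761, 0.851], [0.0, 0.0, 0.0, 1.0]]
top [[512.1, 0.0, 315.2], [0.0, 512.1, 236.9], [0.0, 0.0, 1.0]] [[-0.001, -0.998, 0.07, 0.427], [-1.0, 0.001, 0.001, -0.048], [-0.001, -0.07, -0.998, 1.234], [0.0, 0.0, 0.0, 1.0]]
{'t': 0.1, 'qpos': array([ 1.12701250e+00,  5.33026651e-02,  1.61416356e+00,  9.00750967e-06,
        1.47598932e+00, -1.18998068e-01]), 'qd': array([ 1.28503815e-03, -2.13782156e-03, -1.63831977e-03, -8.63569753e-05,
       -1.14457441e-03,  4.75793962e-04]), 'joint_efforts': array([ 2.47258968e-04, -3.94899273e+01, -3.71363997e+01, -7.02999660e-05,
        3.84012747e-03,  2.59977605e-05]), 'tool_pos': array([0.19920009, 0.59182693, 0.2381745 ]), 'eef_rot': array([-3.13974400e+00, -2.30060142e-04,  2.81680582e+00]), 'ft_force': array([0.33043443, 0.54920727, 0.21592481]), 'moment': array([0.01780015, 0.04389256, 0.0285758 ]), 'finger_gap': 0.08507782603535578} 0.008
```

View pics/side0.png

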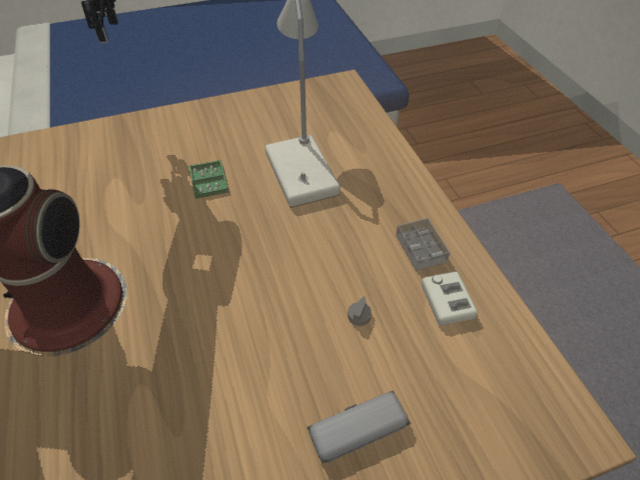

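View pics/top0.png

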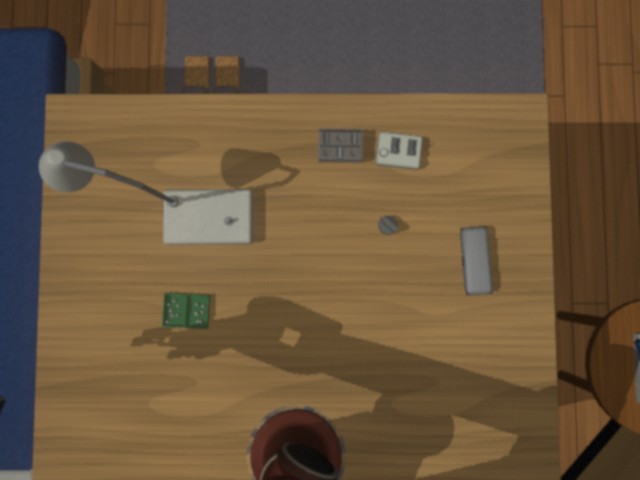

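Both views show everything: the knob at side (360,312) and top (388,225), and the spindle at side (303,177) and top (229,220). Next I'll enlarge those areas.

```bash
python3 - <<'E'
import numpy as np,cv2
s=np.load('pics/side0.npy');t=np.load('pics/top0.npy')
def crop(im,u,v,w,h,k): return cv2.resize(im[v:v+h,u:u+w],None,fx=k,fy=k,interpolation=cv2.INTER_CUBIC)
a=np.hstack([crop(s,335,285,50,50,8),crop(t,363,200,50,50,8)])
cv2.imwrite('pics/knob.png',a[...,::-1])
a=np.hstack([crop(s,283,155,50,50,8),crop(t,204,195,50,50,8)])
cv2.imwrite('pics/spin.png',a[...,::-1])
E
```

```text
(no output)
```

View pics/knob.png

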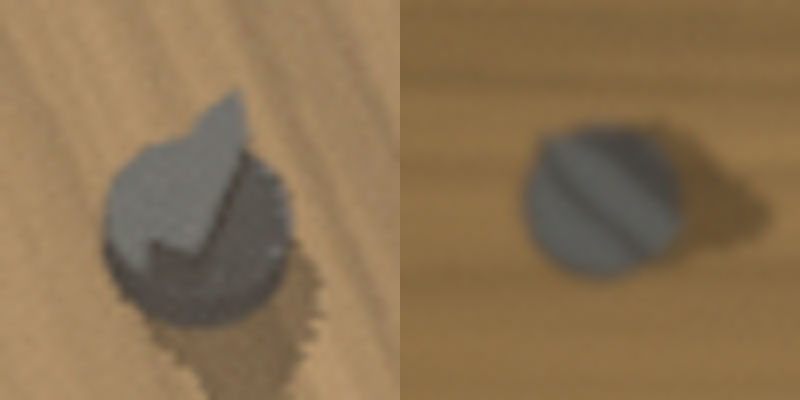

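View pics/spin.png

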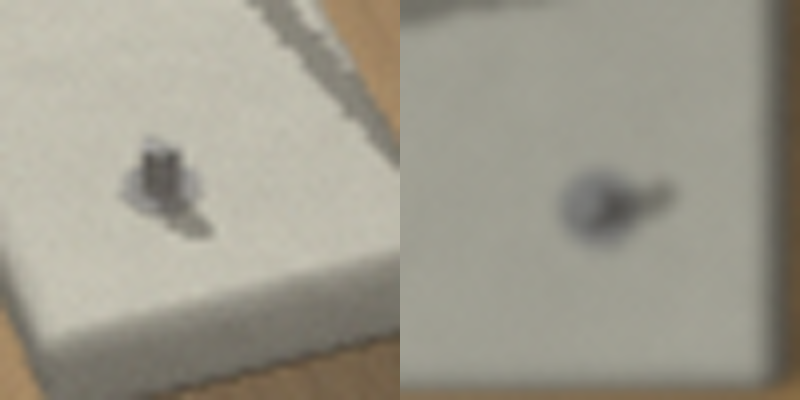

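```bash
python3 - <<'E'
from h import *
A={}
for n in('side','top'):
    A[n]=np.mean([ctrl.capture(n).astype(float) for _ in range(8)],0);np.save('pics/%s_avg.npy'%n,A[n])
def crop(im,u,v,w,h,k): return cv2.resize(np.clip(im[v:v+h,u:u+w],0,255).astype(np.uint8),None,fx=k,fy=k,interpolation=cv2.INTER_NEAREST)
a=np.hstack([crop(A['side'],293,167,20,20,20),crop(A['top'],219,210,20,20,20)])
a=np.clip((a.astype(float)-40)*1.4,0,255).astype(np.uint8)
save('spin2',a)
a=np.hstack([crop(A['side'],340,290,40,40,10),crop(A['top'],368,205,40,40,10)])
a=np.clip((a.astype(float)-30)*1.8,0,255).astype(np.uint8)
save('knob2',a)
E
```

```text
(no output)
```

View pics/spin2.png

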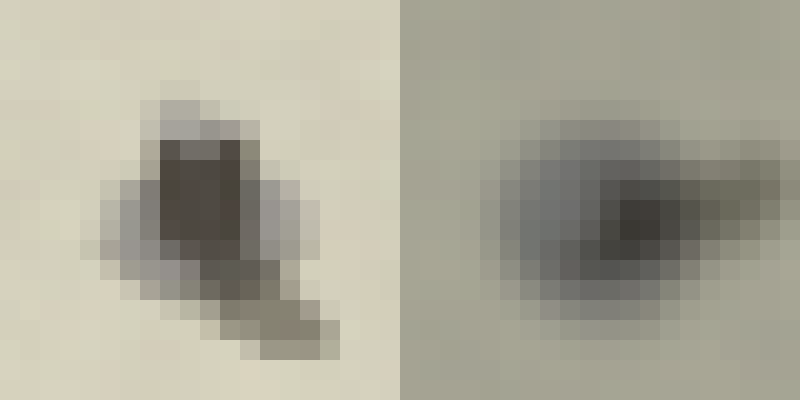

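View pics/knob2.png

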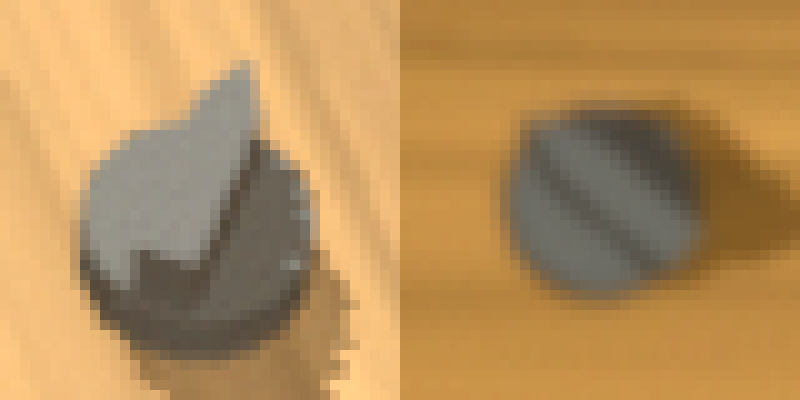

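The spindle's flat looks as if it faces roughly -y, and the knob's nose points about +x+y. The pixels are too coarse to read angles by eye, so I'll fit a small shaded ray-cast model to both views.

```bash
cat > fit.py <<'E'
from h import *
from scipy.ndimage import gaussian_filter
from scipy.optimize import minimize, differential_evolution
def prism(poly,z0,z1):  # convex ccw polygon -> halfspaces n.x<=d
    P=np.array(poly,float);E=np.roll(P,-1,0)-P
    N=np.stack([E[:,1],-E[:,0]],1);N/=np.linalg.norm(N,axis=1)[:,None]
    d=(N*P).sum(1);H=np.c_[N,np.zeros(len(N)),d]
    return np.vstack([H,[0,0,1,z1],[0,0,-1,-z0]])
def circ(r,n=32,flat=None):
    a=np.linspace(-np.pi,np.pi,n,endpoint=False)
    if flat is not None:
        a0=np.arccos(flat/r);a=np.linspace(a0,2*np.pi-a0,n)
    return np.c_[r*np.cos(a),r*np.sin(a)]
def move(H,x,y,z,th):
    c,s=np.cos(th),np.sin(th);R=np.array([[c,-s,0],[s,c,0],[0,0,1]])
    N=H[:,:3]@R.T;return np.c_[N,H[:,3]+N@[x,y,z]]
def hit(O,D,H):
    den=D@H[:,:3].T;num=H[:,3]-O@H[:,:3].T
    t=num/np.where(np.abs(den)<1e-12,1e-12,den)
    te=np.where(den<0,t,-np.inf);tx=np.where(den>0,t,np.inf)
    te[(np.abs(den)<1e-12)&(num<0)]=np.inf
    i=te.argmax(1);a=te.max(1);b=tx.min(1);ok=(a<b)&(b>1e-6)
    return np.where(ok&(a>1e-6),a,np.inf),i,ok
SS=4
def rays(name,box,off):
    u0,v0,w,h=box;c=ctrl.camera_params(name);K=np.array(c['mtx']);T=np.array(c['cam_to_world'])
    u=u0+(np.arange(w*SS)+.5)/SS-.5-off[0];v=v0+(np.arange(h*SS)+.5)/SS-.5-off[1]
    U,V=np.meshgrid(u,v);d=np.stack([U,V,np.ones_like(U)],-1).reshape(-1,3)@np.linalg.inv(K).T@T[:3,:3].T
    return np.broadcast_to(T[:3,3],d.shape),d
def basis(name,box,off,objs,mats,zplane,sun,sig):
    """returns basis images: per material (amb, diffuse); material 0 is plane"""
    O,D=rays(name,box,off);n=len(D)
    t=(zplane-O[:,2])/D[:,2];N=np.tile([0,0,1.],(n,1));m=np.zeros(n,int)
    for H,k in zip(objs,mats):
        a,i,_=hit(O,D,H);w=a<t;t=np.where(w,a,t);N[w]=H[i[w],:3];m[w]=k
    P=O+D*t[:,None]+N*2e-5;lit=np.ones(n,bool)
    L=np.broadcast_to(sun,P.shape)
    for H in objs: lit&=~hit(P,L,H)[2]
    dif=np.maximum(0,N@sun)*lit
    B=[]
    for k in range(max(mats)+1):
        for val in((m==k)*1.,(m==k)*dif):
            im=val.reshape(box[3],SS,box[2],SS).mean((1,3));B.append(gaussian_filter(im,sig,mode='nearest'))
    return np.stack([b.ravel() for b in B],1)
def resid(name,box,img,B):
    u0,v0,w,h=box;y=img[v0:v0+h,u0:u0+w].mean(2).ravel()
    c,*_=np.linalg.lstsq(np.vstack([B,1e-3*np.eye(B.shape[1])]),np.r_[y,np.zeros(B.shape[1])],rcond=None)
    return y-B@c,B@c,y
def sunv(az,el): return np.array([np.cos(el)*np.cos(az),np.cos(el)*np.sin(az),np.sin(el)])
A={n:np.load('pics/%s_avg.npy'%n) for n in('side','top')}
E
python3 - <<'E'
from h import *
# knob nose
print('nose',tri('side',(365,296.3),'top',(381,217.3)))
print('nose top@.034',atz('top',(381,217.3),.034),atz('side',(365,296.3),.034))
print('knob c',atz('top',(388,225),.016))
print('spin tip',tri('side',(302.6,172.5),'top',(228.5,220.3)),atz('side',(303,178.5),.034),atz('top',(228.7,220.8),.034))
# lamp top corners side view
for uv in [(293,205),(338,193)]: print(uv,atz('side',uv,0.034))
E
```

```text
nose (array([ 0.5588232 , -0.20196479,  0.03578271]), np.float64(0.002252296767171841))
nose top@.034 [ 0.55793068 -0.20185781  0.034     ] [ 0.56052131 -0.20111464  0.034     ]
knob c [ 0.54137834 -0.22069735  0.016     ]
spin tip (array([0.54846464, 0.15325181, 0.05886318]), np.float64(0.0005663824118487416)) [0.55045515 0.15932162 0.034     ] [0.550128   0.15695696 0.034     ]
(293, 205) [0.50172066 0.08282098 0.034     ]
(338, 193) [0.61196591 0.08558989 0.034     ]
```

```bash
cat > run.py <<'E'
from fit import *
import sys,time
# knob
def knob(x,y,th,z=0):
    bar=[(-.022,-.0055),(-.021,-.0065),(.015,-.0065),(.027,-.0003),(.027,.0003),(.015,.0065),(-.021,.0065),(-.022,.0055)]
    return [move(prism(circ(.023,40),0,.016),x,y,z,th),move(prism(bar,.016,.034),x,y,z,th)]
bk={'side':(338,286,46,46),'top':(366,203,46,44)}
def fk(p,out=False):
    x,y,th,az,el,du,dv,s1,s2=p;tot=0;O=[]
    for n,off,s in(('side',(du,dv),s1),('top',(0,0),s2)):
        B=basis(n,bk[n],off,knob(x,y,th),[1,1],0,sunv(az,el),abs(s)+.05)
        r,m,yv=resid(n,bk[n],A[n],B);tot+=(r**2).mean();O.append((m,yv))
    return (tot,O) if out else tot
best=None
for th in (.5,.8,1.1):
    r=minimize(fk,[.541,-.2207,th,1.6,.9,0,0,.4,.8],method='Nelder-Mead',options=dict(maxfev=900,initial_simplex=np.array([[.541,-.2207,th,1.6,.9,0,0,.4,.8]]+[list(np.array([.541,-.2207,th,1.6,.9,0,0,.4,.8])+np.eye(9)[i]*[.002,.002,.2,.4,.2,1,1,.3,.3][i]) for i in range(9)])))
    print(th,r.fun,np.round(r.x,4),flush=True)
    if best is None or r.fun<best.fun:best=r
np.save('pics/knobfit.npy',best.x)
_,O=fk(best.x,True)
ims=[]
for (m,y),n in zip(O,bk):
    h,w=bk[n][3],bk[n][2];ims.append(cv2.resize(np.hstack([m.reshape(h,w),y.reshape(h,w)])[:44],None,fx=4,fy=4,interpolation=0))
cv2.imwrite('pics/kf.png',np.clip(np.vstack(ims)*1.3,0,255))
E
time python3 run.py
```

```text
0.5 42.72473677078815 [ 0.542  -0.221   0.8458  1.7688  0.7933 -0.3035 -1.0032  0.5195  0.7967]
0.8 43.084003156796925 [ 0.5421 -0.2198  0.8533  1.7613  0.7829 -0.1018 -0.506   0.4924  0.8857]
1.1 43.93749518763854 [ 0.5418 -0.2195  0.8428  1.7754  0.7831  0.0411 -0.3624  0.589   0.9765][ WARN:0@396.311] global loadsave.cpp:1063 imwrite_ Unsupported depth image for selected encoder is fallbacked to CV_8U.

real	6m36.720s
user	23m48.550s
sys	1m52.443s
```

View pics/kf.png

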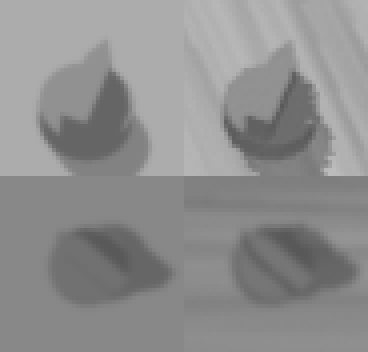

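The model on the left matches the images on the right. The knob is at (0.542, -0.220) with yaw 0.848 rad. Now the spindle.

`camera_params` has a call limit between moves, so I'll cache the calibration.

```bash
python3 - <<'E'
from workcell import ctrl
import pickle
try:
    pickle.dump({n:ctrl.camera_params(n) for n in('side','top')},open('cal.pkl','wb'));print('ok')
except Exception as e: print(e); print(open('/dev/null').read())
E
```

```text
ok
```

View pics/sf.png

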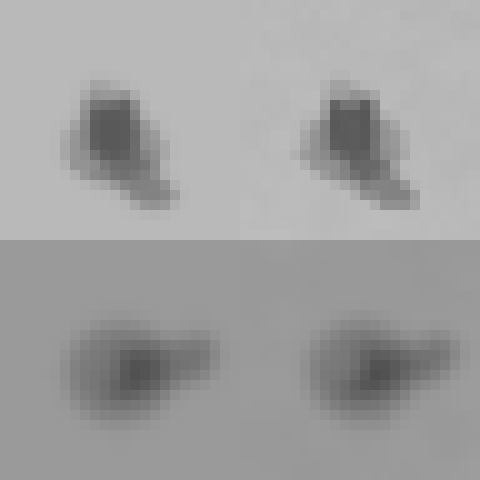

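```bash
cat > run3.py <<'E'
src=open('run2.py').read();exec(src[:src.index('x0=np')])
from scipy.optimize import nnls
import fit
def resid(name,box,img,B):
    u0,v0,w,h=box;y=img[v0:v0+h,u0:u0+w].mean(2).ravel();c,_=nnls(B,y);return y-B@c,c,y
R0={-2.1:[.5498,.1587,0,-.1,1.72,.745,.011,.0012],-1.7:[.5498,.1585,-.1,-.2,1.76,.72,.011,.0015],.5:[.55,.158,-.13,-.6,1.82,.763,.0115,.0012],.9:[.55,.158,-.13,-.6,1.82,.763,.0115,.0012],1.3:[.5497,.1585,-.1,-.5,1.8,.755,.0115,.0012],1.9:[.5497,.1584,-.13,-.43,1.764,.78,.0113,.0018],.2:[.5502,.1577,-.17,-.77,1.85,.76,.0118,.001],2.3:[.5497,.1584,-.4,-.6,1.764,.78,.0113,.0018]}
dx=[.002,.002,.7,.7,.1,.05,.002,.001,.25]
def go(th):
    x1=np.r_[R0[th],th];r=minimize(lambda p:fs(p[:8],p[8]),x1,method='Nelder-Mead',options=dict(maxfev=450,initial_simplex=np.vstack([x1,x1+np.diag(dx)/2])))
    _,O=fs(r.x[:8],r.x[8],True);return th,r.fun,r.x,[o[0] for o in O]
with mp.Pool(4) as P:
    for t,f,x,c in P.imap(go,list(R0),chunksize=1): print(t,round(f,1),np.round(x,4).tolist(),[np.round(k).tolist() for k in c],flush=True)
E
time timeout 575 python3 run3.py
```

```text
-2.1 14.7 [0.5498, 0.1582, -0.0257, -0.2391, 1.7359, 0.7245, 0.0117, 0.0001, -2.0212] [[135.0, 76.0, 92.0, 123.0, 112.0, 51.0], [117.0, 57.0, 100.0, 35.0, 83.0, 61.0]]
-1.7 18.1 [0.5498, 0.1588, -0.058, -0.1019, 1.7701, 0.713, 0.0113, 0.0013, -1.8309] [[138.0, 73.0, 92.0, 123.0, 111.0, 58.0], [115.0, 59.0, 108.0, 22.0, 82.0, 66.0]]
0.5 9.7 [0.5501, 0.1583, -0.1874, -0.6552, 1.8198, 0.7621, 0.0115, 0.001, 0.6017] [[125.0, 87.0, 89.0, 103.0, 107.0, 57.0], [112.0, 60.0, 73.0, 66.0, 83.0, 58.0]]
0.9 11.5 [0.55, 0.1584, -0.1831, -0.4748, 1.8047, 0.7713, 0.0115, 0.0014, 0.8231] [[130.0, 79.0, 90.0, 95.0, 112.0, 54.0], [114.0, 57.0, 74.0, 64.0, 85.0, 57.0]]
1.3 11.2 [0.5499, 0.1589, -0.0464, -0.3649, 1.8267, 0.7594, 0.0115, 0.0016, 0.6151] [[129.0, 82.0, 88.0, 100.0, 110.0, 55.0], [110.0, 64.0, 77.0, 63.0, 80.0, 64.0]]
1.9 17.7 [0.5495, 0.1587, -0.0884, -0.3744, 1.7881, 0.7567, 0.0113, 0.0016, 1.929] [[136.0, 71.0, 88.0, 103.0, 116.0, 49.0], [116.0, 55.0, 78.0, 61.0, 85.0, 57.0]]
0.2 9.4 [0.5502, 0.1577, -0.3335, -0.7923, 1.8272, 0.7642, 0.0117, 0.0009, 0.5633] [[125.0, 86.0, 89.0, 102.0, 106.0, 59.0], [115.0, 57.0, 68.0, 71.0, 88.0, 50.0]]
2.3 21.1 [0.5496, 0.1585, -0.2782, -0.5844, 1.7821, 0.7728, 0.011, 0.002, 2.2224] [[132.0, 75.0, 88.0, 109.0, 115.0, 42.0], [116.0, 55.0, 74.0, 69.0, 88.0, 48.0]]
real	3m9.985s
user	6m2.578s
sys	4m51.099s
```

The fit gives the spindle axis at about (0.550, 0.158) with the flat facing roughly 0.6 rad. The rival near -2.0 rad fits clearly worse. I'll move over the knob first.

```bash
cat > d.py <<'E'
import sys,numpy as np
from workcell import ctrl
from scipy.spatial.transform import Rotation as Ro
o=ctrl.observe();R=Ro.from_euler('xyz',o['eef_rot']).as_matrix()
x,y,z,yaw=map(float,sys.argv[1:5])
d=R.T@(np.array([x,y,z])-o['tool_pos'])*100
cur=np.arctan2(R[1,0],R[0,0]);t=(cur-yaw+np.pi)%(2*np.pi)-np.pi
print('t',o['t'],'pos',np.round(o['tool_pos'],4),'rot',np.round(o['eef_rot'],4),'F',np.round(o['ft_force'],2),'M',np.round(o['moment'],3),'gap',round(o['finger_gap'],4))
print('shift',np.round(d,2),'turn',round(t,3),'yaw',round(cur,4))
E
python3 d.py .542 -.220 .11 .848
```

```text
t 0.9 pos [0.1995 0.5923 0.2393] rot [ 3.1416 -0.      2.8168] F [ 0.25 -0.39  0.94] M [-0.032  0.087 -0.013] gap 0.0856
shift [-58.39 -66.05  12.93] turn 1.969 yaw 2.8168
```

carry_out:
  commands: "-58.4 -66 8 1.97;-58.4 -66 8 1.97;-58.4 -66 8 1.97;-58.4 -66 8 1.97;-58.4 -66 8 1.97;-58.4 -66 8 1.97;-58.4 -66 8 1.97;-58.4 -66 8 1.97;-58.4 -66 8 1.97;-58.4 -66 8 1.97;-58.4 -66 8 1.97;-58.4 -66 8 1.97"
  claw: -0.3
  grip_force: 40

```text
t: 2.1
tool_pos: [0.4324, 0.0398, 0.1854]
eef_rot: [3.14, -0.001, 1.01]
ft_force: [0.5, 1.2, 0.4]
finger_gap: 0.0297
```

```bash
python3 d.py .542 -.220 .11 .848
```

```text
t 2.1 pos [0.4324 0.0398 0.1854] rot [ 3.1401e+00 -1.0000e-03  1.0103e+00] F [0.47 1.2  0.42] M [ 0.017 -0.001  0.042] gap 0.0297
shift [-16.18  23.08   7.56] turn 0.162 yaw 1.0103
```

carry_out:
  commands: "-16 23 5 0.16;-16 23 5 0.16;-16 23 5 0.16;-16 23 5 0.16;-16 23 5 0.16;-16 23 5 0.16;-16 23 5 0.16;-16 23 5 0.16;-16 23 5 0.16"

```text
t: 3.0
tool_pos: [0.5431, -0.2143, 0.1352]
eef_rot: [-3.141, -0.0, 0.858]
ft_force: [0.4, 0.4, 0.5]
finger_gap: 0.0296
```

```bash
python3 d.py .542 -.220 .06 .848
```

```text
t 3.0 pos [ 0.5431 -0.2143  0.1352] rot [-3.1413e+00 -2.0000e-04  8.5760e-01] F [0.42 0.36 0.45] M [-0.015  0.02   0.001] gap 0.0296
shift [-0.51  0.29  7.52] turn 0.01 yaw 0.8576
```

carry_out:
  commands: "-0.5 0.3 3 0.01;-0.5 0.3 6 0.01;-0.5 0.3 7.5 0.01;-0.5 0.3 7.5 0.01;-0.5 0.3 7.5 0.01"

```text
t: 3.5
tool_pos: [0.5428, -0.2205, 0.061]
eef_rot: [3.141, -0.0, 0.848]
ft_force: [0.5, 0.8, 0.4]
finger_gap: 0.0298
```

```bash
python3 d.py .542 -.220 .027 .848; python3 - <<'E'
from h import *
a=ctrl.capture('side');b=ctrl.capture('top')
f=lambda im,u,v:cv2.resize(im[v:v+80,u:u+80],None,fx=5,fy=5,interpolation=cv2.INTER_CUBIC)
save('appr',np.hstack([f(a,320,260),f(b,348,185)]))
E
```

```text
t 3.5 pos [ 0.5428 -0.2205  0.061 ] rot [ 3.1407e+00 -3.0000e-04  8.4770e-01] F [0.47 0.76 0.4 ] M [ 0.004 -0.02   0.004] gap 0.0298
shift [-0.01 -0.09  3.4 ] turn -0.0 yaw 0.8477
```

View pics/appr.png

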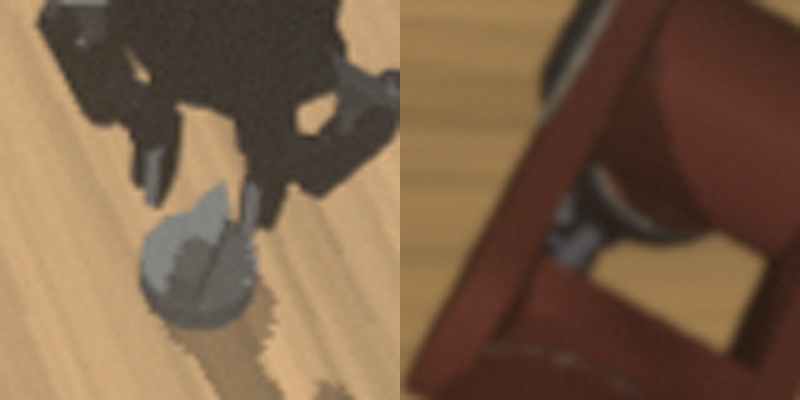

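The side crop shows the jaws on either side of the bar (tips at crop (155,205) and (268,225)), parallel to it. I'll descend and grip.

carry_out:
  commands: "0 -0.1 1.5 0;0 -0.1 2.7 0;0 -0.1 3.4 0;0 -0.1 3.4 0;0 -0.1 3.4 0"

```text
t: 4.1
tool_pos: [0.5413, -0.2202, 0.0255]
eef_rot: [-3.141, 0.0, 0.847]
ft_force: [0.3, 0.8, -0.2]
finger_gap: 0.0299
```

```bash
python3 d.py .542 -.220 .026 .848
```

```text
t 4.1 pos [ 0.5413 -0.2202  0.0255] rot [-3.1406e+00  2.0000e-04  8.4670e-01] F [ 0.33  0.83 -0.21] M [ 0.009 -0.027 -0.008] gap 0.0299
shift [ 0.06  0.04 -0.05] turn -0.001 yaw 0.8467
```

carry_out:
  commands: "0 0 -0.1 0;0 0 -0.1 0;0 0 -0.1 0;0 0 -0.1 0;0 0 -0.1 0"
  claw: -1
  grip_force: 40

```text
t: 4.6
tool_pos: [0.5417, -0.2204, 0.0273]
eef_rot: [3.141, -0.0, 0.847]
ft_force: [1.0, 0.1, -0.3]
finger_gap: 0.0121
```

```bash
python3 d.py .542 -.220 .12 .848
```

```text
t 4.6 pos [ 0.5417 -0.2204  0.0273] rot [ 3.1412 -0.      0.8468] F [ 1.03  0.14 -0.32] M [-0.039 -0.007 -0.015] gap 0.0121
shift [ 0.05 -0.   -9.27] turn -0.001 yaw 0.8468
```

carry_out:
  commands: "0 0 -3 0;0 0 -7 0;0 0 -10 0;0 0 -10 0;0 0 -10 0"

```text
t: 5.1
tool_pos: [0.5419, -0.2205, 0.1278]
eef_rot: [3.14, -0.0, 0.847]
ft_force: [-0.2, -0.2, -0.7]
finger_gap: 0.0116
```

```bash
python3 d.py .550 .158 .115 .62
```

```text
t 5.1 pos [ 0.5419 -0.2205  0.1278] rot [ 3.1401e+00 -3.0000e-04  8.4680e-01] F [-0.17 -0.22 -0.66] M [0.027 0.01  0.041] gap 0.0116
shift [ 28.89 -24.46   1.25] turn 0.227 yaw 0.8468
```

carry_out:
  commands: "28.9 -24.5 1.2 0.23;28.9 -24.5 1.2 0.23;28.9 -24.5 1.2 0.23;28.9 -24.5 1.2 0.23;28.9 -24.5 1.2 0.23;28.9 -24.5 1.2 0.23;28.9 -24.5 1.2 0.23;28.9 -24.5 1.2 0.23;28.9 -24.5 1.2 0.23;28.9 -24.5 1.2 0.23;28.9 -24.5 1.2 0.23"

```text
t: 6.2
tool_pos: [0.5487, 0.1574, 0.1137]
eef_rot: [-3.141, 0.002, 0.616]
ft_force: [-0.1, 0.6, -0.6]
finger_gap: 0.0121
```

```bash
python3 d.py .550 .158 .107 .62;  python3 - <<'E'
from h import *
a=ctrl.capture('side');b=ctrl.capture('top');np.save('pics/side_h1.npy',a);np.save('pics/top_h1.npy',b)
f=lambda im,u,v:cv2.resize(im[v:v+80,u:u+80],None,fx=5,fy=5,interpolation=cv2.INTER_CUBIC)
save('hov',np.hstack([f(a,263,120),f(b,185,180)]))
E
```

```text
t 6.2 pos [0.5487 0.1574 0.1137] rot [-3.1409e+00  2.3000e-03  6.1590e-01] F [-0.09  0.56 -0.58] M [-0.012  0.03   0.023] gap 0.0121
shift [0.14 0.03 0.67] turn -0.004 yaw 0.6159
```

View pics/hov.png

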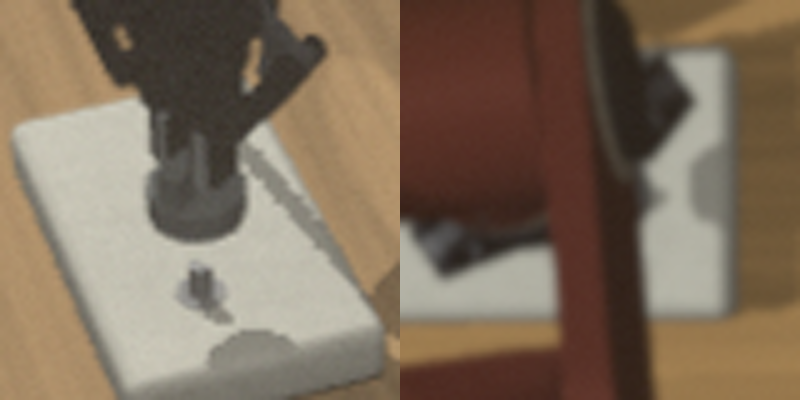

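```bash
python3 - <<'E'
from h import *
im=np.load('pics/side_h1.npy').astype(float).mean(2)
print('tip pred',proj('side',[.5501,.1583,.0525])+[-.2,-.62])
a=np.linspace(0,2*np.pi,200)
for x,y,z0 in[(.5495,.1578,.0865),(.5495,.1578,.0875),(.5505,.1578,.0865),(.5495,.1588,.0865)]:
    P=np.array([proj('side',[x+.023*np.cos(t),y+.023*np.sin(t),z]) for z in(z0,z0+.016) for t in a])+[-.2,-.62]
    print(x,y,z0,'left',P[:,0].min(),'right',P[:,0].max(),'bottom',P[:,1].max())
print(np.round(im[158:162,286:318].mean(0)))
print(np.round(im[160:175,300:305].mean(1)))
E
```

```text
tip pred [302.58947728 172.37461211]
0.5495 0.1578 0.0865 left 291.7421953648468 right 312.00702361061786 bottom 168.19256697243125
0.5495 0.1578 0.0875 left 291.7235806021613 right 312.00195989929813 bottom 167.86001866471864
0.5505 0.1578 0.0865 left 292.16170811026814 right 312.41792093332606 bottom 168.09580181337208
0.5495 0.1588 0.0865 left 291.6125376830487 right 311.8681402302848 bottom 167.9147634832846
[190. 191. 192. 191. 191. 178. 131.  93.  87.  80.  79.  78.  76.  73.
  76.  78.  83.  87.  86.  85.  87.  85.  85.  84.  82.  88. 142. 187.
 188. 188. 185. 168.]
[ 83.  86.  87.  86.  79.  79.  79.  86. 132. 188. 187. 186. 175. 159.
 119.]
```

```bash
python3 d.py .5495 .158 .082 .62; sleep 0;python3 d.py .5495 .158 .082 .62
```

```text
t 6.3 pos [0.5493 0.1572 0.1144] rot [-3.1413e+00  1.1000e-03  6.1500e-01] F [-0.47 -0.46 -1.07] M [-0.023  0.042 -0.029] gap 0.0119
shift [ 0.07 -0.05  3.24] turn -0.005 yaw 0.615
t 6.3 pos [0.5493 0.1572 0.1144] rot [-3.1413e+00  1.1000e-03  6.1500e-01] F [-0.47 -0.46 -1.07] M [-0.023  0.042 -0.029] gap 0.0119
shift [ 0.07 -0.05  3.24] turn -0.005 yaw 0.615
```

carry_out:
  commands: "0.07 -0.02 1 0;0.07 -0.02 2 0;0.07 -0.02 3 0;0.07 -0.02 3 0;0.07 -0.02 3 0"

```text
t: 6.8
tool_pos: [0.5494, 0.1589, 0.0842]
eef_rot: [-3.141, 0.001, 0.617]
ft_force: [0.1, -0.9, -0.9]
finger_gap: 0.0119
```

```bash
python3 d.py .5499 .1577 .079 .62; python3 - <<'E'
from h import *
a=ctrl.capture('side');np.save('pics/side_h2.npy',a)
save('h2',cv2.resize(a[140:200,263:343],None,fx=8,fy=8,interpolation=cv2.INTER_CUBIC))
E
```

```text
t 6.8 pos [0.5494 0.1589 0.0842] rot [-3.1409e+00  1.3000e-03  6.1680e-01] F [ 0.09 -0.94 -0.87] M [-0.025 -0.021  0.017] gap 0.0119
shift [-0.03  0.13  0.52] turn -0.003 yaw 0.6168
```

View pics/h2.png

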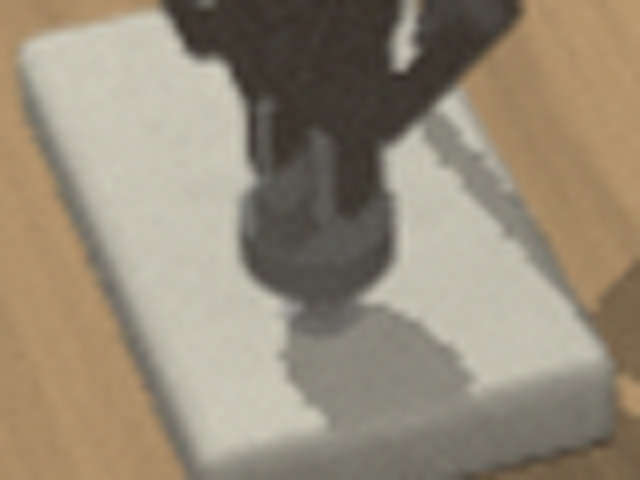

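The knob hangs over the collar, with its skirt at crop x 240–395 and the collar centre near 325. I'll lower it gently and watch the force.

carry_out:
  commands: "0 0 0.3 0;0 0 0.5 0;0 0 0.5 0"

```text
t: 7.15
tool_pos: [0.5498, 0.1591, 0.0799]
eef_rot: [-3.142, 0.0, 0.617]
ft_force: [-0.5, -0.5, -0.1]
finger_gap: 0.012
```

carry_out:
  commands: "0 0 0.1 0;0 0 0.2 0;0 0 0.2 0"

```text
t: 7.45
tool_pos: [0.5498, 0.159, 0.0779]
eef_rot: [-3.142, 0.0, 0.617]
ft_force: [0.5, 0.6, -0.6]
finger_gap: 0.0115
```

carry_out:
  commands: "0 0 0.1 0;0 0 0.2 0;0 0 0.2 0"

```text
t: 7.75
tool_pos: [0.5501, 0.159, 0.0765]
eef_rot: [3.141, -0.0, 0.617]
ft_force: [-0.9, 0.3, 2.8]
finger_gap: 0.0121
```

carry_out:
  commands: "0 0 0 -0.04;0 0 0 -0.08;0 0 0 -0.12;0 0 0 -0.12"

```text
t: 8.15
tool_pos: [0.5499, 0.1586, 0.076]
eef_rot: [3.141, 0.001, 0.737]
ft_force: [-0.8, -3.2, 0.7]
finger_gap: 0.0116
```

```bash
python3 d.py .5499 .1577 .079 .62
```

```text
t 8.15 pos [0.5499 0.1586 0.076 ] rot [3.1409e+00 7.0000e-04 7.3690e-01] F [-0.77 -3.21  0.67] M [-0.424  0.114  0.045] gap 0.0116
shift [-0.06  0.07 -0.3 ] turn 0.117 yaw 0.7369
```

Rotating to 0.737 rad eased the vertical force, but a sideways force of about -3 N in y remains. The knob sits slightly too far in +y, so I'll relieve that.

carry_out:
  commands: "-0.03 0.03 0 0;-0.05 0.06 0 0;-0.05 0.06 0 0"

```text
t: 8.45
tool_pos: [0.5498, 0.1583, 0.0758]
eef_rot: [-3.141, -0.0, 0.736]
ft_force: [0.9, -0.2, -0.9]
finger_gap: 0.0117
```

```bash
python3 d.py .5499 .1577 .079 .62
```

```text
t 8.45 pos [0.5498 0.1583 0.0758] rot [-3.1412 -0.      0.7363] F [ 0.88 -0.19 -0.95] M [-0.173  0.096 -0.016] gap 0.0117
shift [-0.04  0.05 -0.32] turn 0.116 yaw 0.7363
```

Contact is now relieved, with Fz back at its free value. I'll lower it further.

carry_out:
  commands: "0 0 0.1 0;0 0 0.2 0;0 0 0.2 0"

```text
t: 8.75
tool_pos: [0.5498, 0.1583, 0.0738]
eef_rot: [-3.141, 0.0, 0.737]
ft_force: [-0.4, -0.4, 0.7]
finger_gap: 0.0122
```

```bash
python3 d.py .5499 .1577 .079 .62
```

```text
t 8.75 pos [0.5498 0.1583 0.0738] rot [-3.1414e+00  2.0000e-04  7.3680e-01] F [-0.4  -0.41  0.66] M [-0.084  0.02   0.033] gap 0.0122
shift [-0.04  0.05 -0.52] turn 0.117 yaw 0.7368
```

carry_out:
  commands: "0 0 0.1 0;0 0 0.2 0;0 0 0.2 0"

```text
t: 9.05
tool_pos: [0.5499, 0.1582, 0.0719]
eef_rot: [-3.142, 0.0, 0.737]
ft_force: [-0.7, -0.2, -0.7]
finger_gap: 0.0117
```

```bash
python3 d.py .5499 .1577 .079 .62
```

```text
t 9.05 pos [0.5499 0.1582 0.0719] rot [-3.1415e+00  1.0000e-04  7.3680e-01] F [-0.72 -0.15 -0.67] M [-0.181  0.023 -0.032] gap 0.0117
shift [-0.04  0.04 -0.71] turn 0.117 yaw 0.7368
```

carry_out:
  commands: "0 0 0.1 0;0 0 0.2 0;0 0 0.3 0;0 0 0.3 0"

```text
t: 9.45
tool_pos: [0.5499, 0.1583, 0.0689]
eef_rot: [-3.142, 0.0, 0.737]
ft_force: [-0.2, -1.0, -1.0]
finger_gap: 0.0117
```

carry_out:
  commands: "0 0 0.1 0;0 0 0.1 0"

```text
t: 9.65
tool_pos: [0.5499, 0.1582, 0.0679]
eef_rot: [-3.142, 0.0, 0.737]
ft_force: [0.4, -1.3, -1.0]
finger_gap: 0.0119
```

```bash
python3 d.py .5499 .1577 .067 .62
```

```text
t 9.65 pos [0.5499 0.1582 0.0679] rot [-3.1416e+00  1.0000e-04  7.3680e-01] F [ 0.39 -1.29 -0.96] M [-0.187  0.09   0.008] gap 0.0119
shift [-0.04  0.04  0.09] turn 0.117 yaw 0.7368
```

carry_out:
  commands: "0 0 0.1 0;0 0 0.1 0"

```text
t: 9.85
tool_pos: [0.5499, 0.1582, 0.0669]
eef_rot: [-3.142, 0.0, 0.737]
ft_force: [-0.9, -0.6, 0.2]
finger_gap: 0.0117
```

carry_out:
  commands: "0 0 0.05 0;0 0 0.05 0"

```text
t: 10.05
tool_pos: [0.55, 0.1582, 0.0668]
eef_rot: [-3.142, 0.0, 0.737]
ft_force: [-1.1, -2.1, 1.1]
finger_gap: 0.0118
```

carry_out:
  commands: "0 0 0.05 0;0 0 0.05 0"

```text
t: 10.25
tool_pos: [0.55, 0.1583, 0.0663]
eef_rot: [3.142, 0.0, 0.737]
ft_force: [-1.2, -1.4, 3.3]
finger_gap: 0.0117
```

The knob is home: contact came at TCP z of about 0.067, as predicted. Now I'll press.

carry_out:
  commands: "0 0 0.1 0;0 0 0.1 0"

```text
t: 10.45
tool_pos: [0.55, 0.1583, 0.0652]
eef_rot: [3.141, -0.0, 0.737]
ft_force: [-1.4, -1.5, 3.7]
finger_gap: 0.0118
```

carry_out:
  commands: "0 0 0.1 0;0 0 0.1 0"

```text
t: 10.65
tool_pos: [0.55, 0.1583, 0.0642]
eef_rot: [3.142, -0.0, 0.737]
ft_force: [-3.1, -1.6, 4.9]
finger_gap: 0.0116
```

carry_out:
  commands: "0 0 0.1 0;0 0 0.1 0"

```text
t: 10.85
tool_pos: [0.55, 0.1583, 0.0633]
eef_rot: [3.141, -0.0, 0.737]
ft_force: [-3.0, -1.3, 5.9]
finger_gap: 0.0114
```

carry_out:
  commands: "0 0 0.05 0;0 0 0.05 0"

```text
t: 11.05
tool_pos: [0.5501, 0.1583, 0.0631]
eef_rot: [3.142, 0.0, 0.737]
ft_force: [-3.3, -2.6, 6.6]
finger_gap: 0.012
```

carry_out:
  commands: "0 0 0.05 0;0 0 0.05 0"

```text
t: 11.25
tool_pos: [0.5501, 0.1583, 0.063]
eef_rot: [3.142, 0.0, 0.737]
ft_force: [-4.8, -2.1, 8.3]
finger_gap: 0.0117
```

```bash
python3 d.py .5499 .1577 .067 .62
```

```text
t 11.25 pos [0.5501 0.1583 0.063 ] rot [3.1416e+00 2.0000e-04 7.3680e-01] F [-4.8  -2.08  8.3 ] M [-0.46   0.906 -0.084] gap 0.0117
shift [-0.05  0.03 -0.4 ] turn 0.117 yaw 0.7368
```

At the stop: 0.5 mm commanded gave only 0.1 mm of travel, with force rising. I'll relieve the small sideways load and hold a firm press.

carry_out:
  commands: "-0.03 -0.01 0.03 0;-0.05 -0.02 0.05 0;-0.05 -0.02 0.05 0"

```text
t: 11.55
tool_pos: [0.5501, 0.1583, 0.063]
eef_rot: [3.141, -0.001, 0.737]
ft_force: [-3.9, -1.4, 10.1]
finger_gap: 0.0119
```

```bash
python3 - <<'E'
from h import *
M=[]
for n in('side','top')*2:
    a=ctrl.capture(n);np.save('pics/%s_end.npy'%n,a);o=ctrl.observe();M.append(np.r_[o['ft_force'],o['moment'],o['tool_pos']])
print(o['t'],np.round(M,3))
a=np.load('pics/side_end.npy')
save('end',cv2.resize(a[130:200,263:343],None,fx=8,fy=8,interpolation=cv2.INTER_CUBIC))
im=a.astype(float).mean(2);c=np.linspace(0,2*np.pi,200)
P=np.array([proj('side',[.550+.023*np.cos(t),.1583+.023*np.sin(t),z]) for z in(.036,.052) for t in c])+[-.2,-.62]
print('pred pressed l,r,b',P[:,0].min(),P[:,0].max(),P[:,1].max())
print(np.round(im[176:179,286:318].mean(0)));print(np.round(im[178:194,300:305].mean(1)))
E
```

```text
11.75 [[-4.613 -2.043  9.755 -0.375  0.808 -0.065  0.55   0.158  0.063]
 [-4.658 -1.645 10.53  -0.392  0.842  0.022  0.55   0.158  0.063]
 [-4.777 -0.986  9.594 -0.388  0.861  0.028  0.55   0.158  0.063]
 [-4.032 -1.812  9.512 -0.38   0.834  0.014  0.55   0.158  0.063]]
pred pressed l,r,b 292.7909294110218 312.38586212427265 184.24159871983474
[191. 190. 190. 189. 189. 188. 187. 158.  86.  88.  87.  79.  79.  77.
  76.  77.  79.  83.  86.  88.  86.  85.  85.  84.  76.  74.  95. 142.
 174. 188. 188. 188.]
[ 84.  86.  79.  78.  78.  82. 105. 132. 132. 135. 143. 153. 159. 177.
 176. 161.]
```

View pics/end.png

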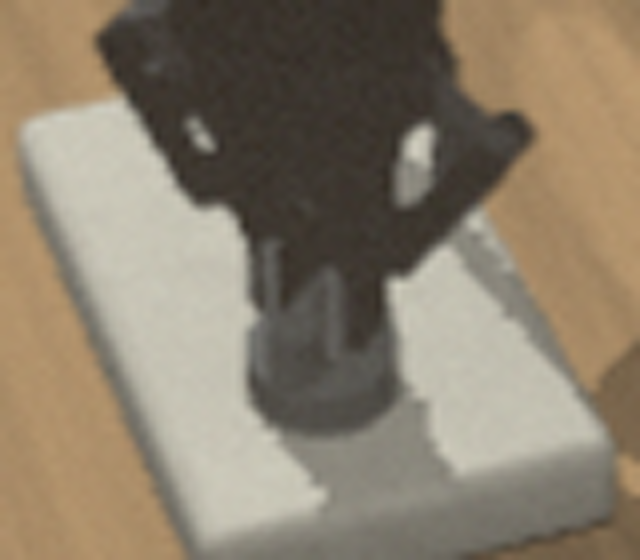

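The picture shows the knob fully down: the skirt's bottom edge is at row 184.1, against 184.2 predicted for fully pressed. The push holds at about 10 N and the torque about the spindle is near zero. I'll hand in now, still holding.

```bash
python3 -c "
from workcell import ctrl
print(ctrl.close_job())"
```

```text
the job is handed in; nothing more can be done
None
```

I fitted the knob onto the lamp's spindle, pressed it to its stop, and handed the job in at about 11.8 s, still holding it pressed. No verdict was reported.

**How it went**
- **Pick-up:** I found the knob and spindle by fitting a model to both camera views, then gripped the knob by its bar.
- **First try:** at 0.62 rad it caught lightly, with about 3 N upward on the tool.
- **Fitting:** I turned it to 0.74 rad and moved it back about 0.8 mm. It then slid on with about 1.5 N or less and met the spindle's spring at the height expected for home.
- **Pressing:** force rose about 1 N per mm over roughly 3.5 mm, then sharply at the stop.

**Last checks**
- **Pressed in:** push on the knob was about 10 N, and the TCP was 3.9 mm below first contact. The knob's lower edge in the side picture was at row 184.1, against 184.2 predicted for fully pressed.
- **Spindle angle:** torque about the spindle was within noise of zero, so I think it was not turned. I could not measure its angle directly: the image fits put the flat at 0.56–0.82 rad, and I held the knob at 0.74.
- **Remaining side load:** about 4.5 N stayed on the knob after a small correction that did not remove it.
- **Other things on the unit:** I moved nothing near them, but took no separate final picture check of them.

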